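# Clamp the laboratory handpiece in the service cradle

### The arm

A 6-joint arm with a two-finger parallel gripper is mounted at the origin on the work surface. World frame = base frame: x ahead of the robot, y to its left, z up, the work surface at z = 0. Lengths are in m, angles in degrees, forces in N, time in s.
With the tool pointing down it reaches from about 0.25 to 0.8 m from the base axis. Payload 8.5 kg.
Tool frame: the origin (TCP) lies midway between the tips of the shut fingers; the grasp point (between the pads) lies 19 mm behind it (env.tcp_to_grasp is the distance from the TCP to the grasp point, in m); z points along the fingers, y is the line along which they close (so a half turn about z gives the same grasp; the last joint's range is limited). The gripper opens to 85 mm and grips with 20 to 120 N. Pads are 22 mm wide; open, the fingers measure 114 mm over their backs; the gripper's body (76 mm by 85 mm) begins 54 mm behind the grasp point. The pads swing forward as they close: fully open they stand 13 mm farther back than shut.
Start: joints at [-69.385, 13.648, -0.773, 75.585, 0, 90], TCP at [0.185, -0.491, 0.231] pointing down, gripper open.
Joint ranges: [-152.45, 152.45], [-59.26, 108.67], [-65.41, 83.53], [-104.44, 129.93], [-82.83, 76.93], [-180, 180]. Speed limits (degrees/s): [127.2, 127.2, 159.86, 180, 180, 180].

### API

Orientations are given as a 3x3 rotation matrix whose columns are the frame's x, y, z axes.
In Python, from cell import env gives the robot as it stands.
- The arm moves only by the shell command python3 -m inch 'ROWS' [FORCE]. ROWS is JSON, a list of rows, each an object of numbers: "rx", "ry", "rz": the turn, a rotation vector about the tool's x, y, z in rad; "tx", "ty", "tz": the shift along the tool's x, y, z in mm; "grip": the opening, from 0 (shut) to 1 (fully open). A call has 1 to 5 rows; each row is the pose to reach, as a shift and turn from the pose commanded when the call began, along the tool's axes at that moment; what a row does not reach only later rows make up. A row lasts 1/12 s, in which the tool goes at most 41.7 mm and 7.16 degrees, less where a joint would pass 70% of its speed; a pose out of reach is approached as far as the arm can. A call with a gripper value outside its range is refused whole. The fingers move at their own pace and stop on an object; FORCE is the grip in N (left out, the last holds). Time passes only in rows, so rows that repeat a pose let the fingers close. It gives the time, the measured TCP pose, the force, the opening and the grip force at its end, in the units of the state.
- env.sense(): the state, without advancing time (a new reading comes with each control period).
- env.get_image(name): name is "scene" or "top" or "wrist"; returns (picture, depth): 420x560x3 uint8, red, green, blue; 420x560 float32, m along the optical axis (not along the pixel's ray), 0 where there is no reading.
- env.camera_params(name): a dict with "fovy" (degrees; the focal length in pixels is half the picture's height over the tangent of half this angle, whatever the lens; pixels are square), "cx", "cy" (the principal point, pixels), "k1" (the pictures are not rectified: a ray, as slopes to the right and down, at radius r is drawn at 1 + k1 r^2 times it, then the intrinsics apply), "view" (4x4, takes a point from world to camera coordinates); the wrist camera has in their place "tool_from_camera" (4x4, takes a point from camera to tool coordinates, whose origin is the TCP and whose axes are the flange's). Camera axes: x right, y down, z forward; pixel columns grow to the right and rows downward; lengths in m; the calibration is good to about 2 mm. A picture is of the moment at which its call begins: read the wrist's pose just before it. camera_params takes no time and is no camera call.
- env.sign_off(): hands the job in; it is judged then, once.
The state is a dict: "time_s": time; "joint_positions": joint angles; "dq": joint speeds; "joint_efforts": joint torques, N m; "tool_pos": TCP position; "tool_rot": TCP orientation; "ft_force": force on the tool from outside, world axes, zero at the start; "ft_torque": the same for the moment, N m; "grip_width": opening from 0.0 (shut) to 1.0 (fully open); "grasp_force": force on a finger pad.
Only numpy, scipy, OpenCV 4.12 (cv2) and the standard library are available. Lean on these libraries where they do the work, as an engineer would, in place of code of your own. Each camera call takes 0.05 s, during which the arm holds its last target. There are 200 camera calls.

### The job

Lay the handpiece out of its white rest into the two V-blocks of the cradle, with the thick barrel centred over both blocks and not dropped. Then wind the knob clockwise, tooth by tooth, until the steel strap lies square across the barrel and the sprung pawl has caught there, so that the strap stays put when you let go. Leave the things lying around where they are.

Things in the scene. Friction and masses are not known exactly. Their poses are not given: they have to be found in the camera images.
- handpiece: Loose dental laboratory handpiece, 0.22 kg: a straight aluminium barrel 30 mm in diameter and 110 mm long with a tapering dark nose 45 mm long at one end. Origin on the barrel's axis at the middle of the 110 mm barrel; its y axis runs along the barrel towards the nose. At the start it lies level in the white rest with its axis 35 mm above the bench. The nose may point either way in the cradle.
- rest: Fixed white plastic rest 70 x 116 mm that carries the handpiece at the start in two notched ribs (14 mm wide, 42 mm either side of its middle along its y axis; rib tops 30 mm above the bench, foot plate 10 mm thick); between the ribs the barrel is free for 70 mm. Origin under its centre.
- fixture: The cradle, fixed to the bench: aluminium base plate 12 mm thick, 215 mm (its x axis, from -45 to +170 mm) by 136 mm (y). Origin on the bench under the middle between the V-blocks. The V runs along its y axis: two steel V-blocks, 24 mm wide, centred 37 mm either side of the origin along y, 65 mm wide across x, tops 48 mm above the bench; 50 mm free gap between them. On its +x side stands the ratchet column, axis 95 mm from the V's middle line.
- vee_centre (a point): Point where the middle of the handpiece's barrel axis should lie once seated: midway between the V-blocks, 45 mm above the bench. Axes as the cradle's (y along the V).
- knob_grip (a point): Middle of the grey bar knob, on the vertical ratchet axis, 99 mm above the bench. The bar is 60 mm long, 14 mm thick, and spans 74 to 114 mm above the bench; it runs along this point's x axis, which also points along the strap, from the column to the strap's free end. Pinch the bar across its thickness from above. Winding resists with 0.06 to 0.2 N m; the knob can be let go and taken anew between teeth, since the pawl holds.
- strap_tip (a point): Free end of the flat steel strap (22 mm wide, 7 mm thick, underside 63 mm above the bench, 3 mm over a seated barrel), 127 mm from the ratchet axis; the strap turns with the knob. Square over the V it points to the cradle's -x.
- winder (a joint): Angle of knob, ratchet wheel and strap in rad, growing clockwise seen from above. A return spring pushes it back; the sprung pawl catches at every 30 degrees (0.524 rad), at about 0.52, 1.05, 1.57, 2.09, 2.62, 3.14. The strap lies square across the V at 2.618. It starts caught at 0.52, 1.05 or 1.57, strap swung aside. Wind 0.1 to 0.3 rad past a tooth and let go: it springs back onto that tooth. It cannot be wound back, so one tooth too far spoils the job.
- pawl (a joint): Angle of the sprung steel pawl beside the toothed wheel in rad: about 0 when dropped fully behind a tooth, up to about 0.12 when lifted on a tooth's back.
- pencil_case: Loose bystander: pink and blue plastic case 87 x 202 x 36 mm. Origin under its centre. Leave it alone.
- plaster_model: Loose bystander: plaster dental arch on a block 70 x 70 mm, 34 mm high. Origin under its centre. Leave it alone.
- mixing_bowl: Loose bystander: green flexible mixing bowl 100 mm across and 55 mm high. Origin under its centre. Leave it alone.
There are look-alikes about, which are no part of the job. Of the things like the handpiece, leave any that is green or red; of the rest the smaller one is meant.

How it is judged:
By the outcome, as a careful person would: the job done as asked, in the order asked, and still so for the second after the job is handed in, with the robot touching nothing.
It also fails if it takes over 69 s, if anything falls off the work surface, if the arm or the gripper's body presses on something with over 40 N, if the wrist force passes 120 N, or if a joint passes its speed limit or range.

## Working session

There is one attempt and no reset: what is moved stays moved. The work goes in short steps, Python scripts to look and compute and a shell command to move; the robot and the scene stay as the last step left them, time stands still between calls to the robot, and variables do not carry over. Pictures are saved under pics/ and viewed, at most 10 in all, crops included, and the job is handed in when it is done.

```bash
mkdir -p pics; ls; cat > h.py <<'E'
import numpy as np, cv2
from cell import env
def cam(name, s=None):
    p=env.camera_params(name)
    if 'view' in p: return p, np.linalg.inv(p['view'])
    T=np.eye(4); T[:3,:3]=np.array(s['tool_rot']).reshape(3,3); T[:3,3]=s['tool_pos']
    return p, T@np.array(p['tool_from_camera'])
def take(name, fn):
    s=env.sense(); im,d=env.get_image(name); p,T=cam(name,s)
    np.savez(fn,im=im,d=d,T=T,f=210/np.tan(np.radians(p['fovy']/2)),c=[p['cx'],p['cy']],k1=p['k1'])
    return im,d
def pts(fn,uv,z=None):
    """pixel -> world, by depth, or by plane at height z"""
    D=np.load(fn); out=[]
    for u,v in uv:
        x=(np.array([u,v])-D['c'])/D['f']; r=x.copy()
        for _ in range(20): r=x/(1+D['k1']*(r@r))
        ray=np.array([r[0],r[1],1]); R=D['T'][:3,:3]; t=D['T'][:3,3]
        if z is None: k=D['d'][int(round(v)),int(round(u))]
        else: k=(z-t[2])/(R@ray)[2]
        out.append(R@ray*k+t)
    return np.array(out)
def crop(fn,png,u0,v0,u1,v1,k):
    im=np.load(fn)['im'][v0:v1,u0:u1]
    cv2.imwrite(png,cv2.resize(im[:,:,::-1],None,fx=k,fy=k,interpolation=cv2.INTER_CUBIC))
E
python3 - <<'E'
from h import *
take('top','top.npz');take('scene','scene.npz')
crop('top.npz','pics/top.png',0,0,560,420,1.42)
crop('scene.npz','pics/scene.png',0,0,560,420,1.42)
print(env.camera_params('top'),env.sense())
E
```

```text
pics
{'fovy': 43.81597025276049, 'cx': 275.7240130968501, 'cy': 214.07009900269406, 'k1': -0.1562453644422385, 'view': array([[-0.00825827, -0.99993964, -0.00724736,  0.00959921],
       [-0.99872333,  0.00860899, -0.04977537,  0.51743017],
       [ 0.04983476,  0.00682704, -0.99873414,  1.70638067],
       [ 0.        ,  0.        ,  0.        ,  1.        ]])} {'time_s': 0.1, 'joint_positions': array([-6.93838697e+01,  1.36784806e+01, -8.12617778e-01,  7.55845532e+01,
       -1.96965367e-04,  9.00004150e+01]), 'dq': array([ 0.01873585, -0.07255199,  0.06331916, -0.01143607, -0.00055384,
        0.01383119]), 'joint_efforts': array([ 3.85858566e-04, -5.39720178e+01,  3.47000241e+01,  1.34301864e-02,
        5.43369288e-05,  9.06139547e-06]), 'tool_pos': array([ 0.18472039, -0.49102385,  0.23072968]), 'tool_rot': array([[ 9.35962995e-01,  3.52098073e-01, -4.68126243e-04],
       [ 3.52098384e-01, -9.35962181e-01,  1.23460262e-03],
       [-3.44725542e-06, -1.32036886e-03, -9.99999128e-01]]), 'ft_force': array([0.23963296, 0.64968911, 0.1897459 ]), 'ft_torque': array([-0.03721809,  0.03182684, -0.0285961 ]), 'grasp_force': 0.0, 'grip_width': 0.996257894169529}
```

View pics/top.png

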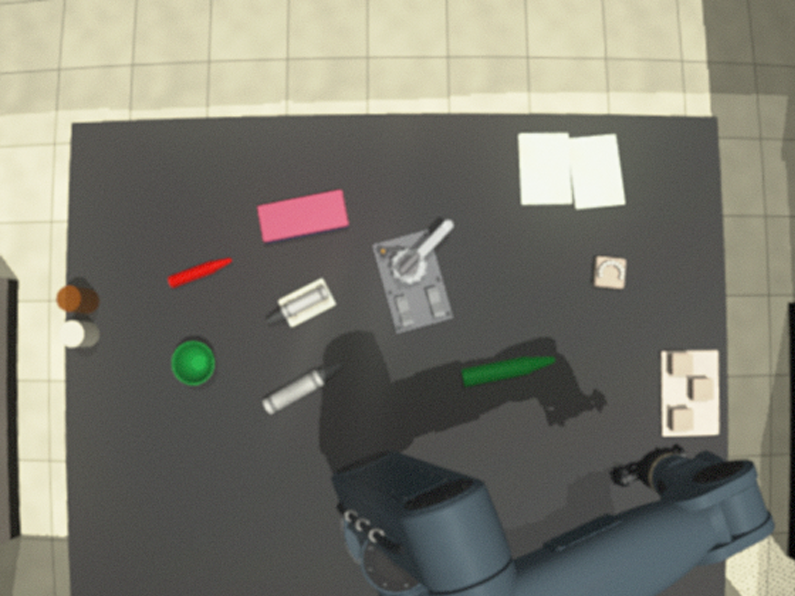

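View pics/scene.png

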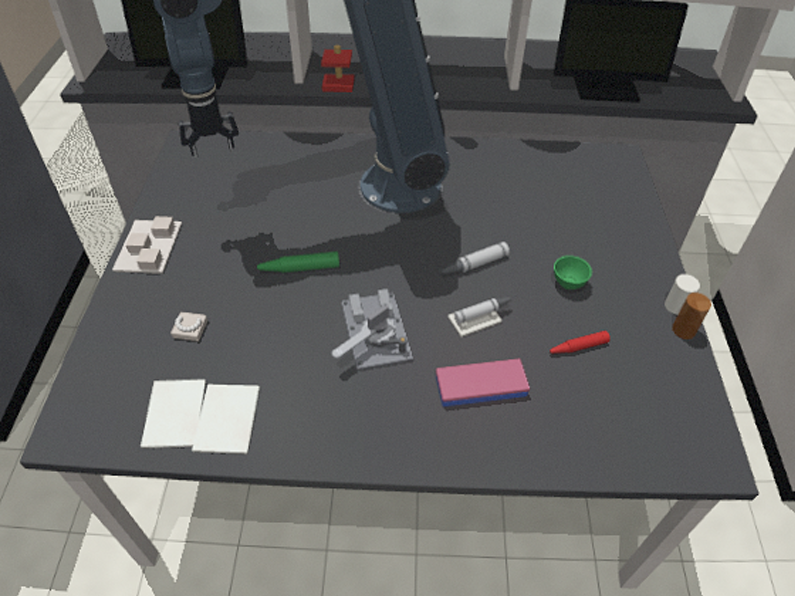

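In the top view, four things could pass for the handpiece:
- Silver in the white rest at (303,302).
- Larger silver loose at (297,388).
- Red at (200,272).
- Green at (508,370).

The smaller non-coloured one is the silver one in the rest. The cradle is at (412,280), with the strap pointing up and right to (450,225). I'll check the choice in a close crop.

```bash
python3 -c "
from h import *
crop('top.npz','pics/c1.png',180,130,330,240,5.3)"
```

```text
(no output)
```

View pics/c1.png

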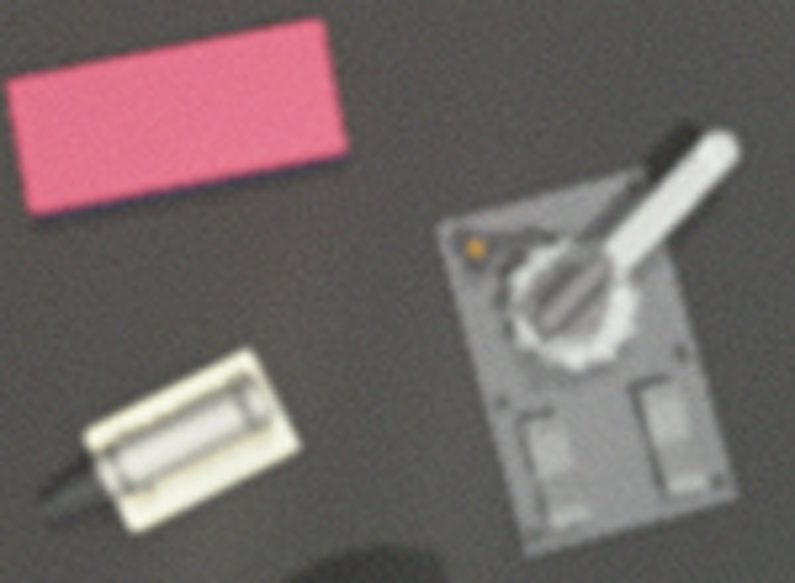

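The crop shows the small silver handpiece in the rest: barrel from about (112,478) to (268,402), nose pointing lower left. Base plate corners are at (437,225), (528,553) and (740,495), and the knob centre is at (573,298). The strap tip is at (728,143).

```bash
python3 - <<'E'
from h import *
q=lambda L,z: pts('top.npz',[(180+(u+.5)/5.3-.5,130+(v+.5)/5.3-.5) for u,v in L],z)
np.set_printoptions(precision=4,suppress=True)
r=q([(83,437),(250,348),(300,447),(135,533)],.01); print('rest',r,r.mean(0))
print('ax',r[0]+r[3]-r[1]-r[2])
print('barrel',q([(112,478),(268,402)],.035))
c=q([(437,225),(528,553),(740,495)],.012); print('cradle',c)
print('knob',q([(573,298)],.114),'tip',q([(728,143)],.07))
d=c[0]-c[1]; print('xaxis',np.degrees(np.arctan2(d[1],d[0])),np.linalg.norm(d)); e=c[1]-c[2]; print('y',np.degrees(np.arctan2(e[1],e[0])),np.linalg.norm(e))
s=env.sense();print(env.tcp_to_grasp)
E
```

```text
rest [[0.5267 0.2719 0.01  ]
 [0.5814 0.1669 0.01  ]
 [0.5192 0.1358 0.01  ]
 [0.4664 0.2393 0.01  ]] [0.5234 0.2035 0.01  ]
ax [-0.1076  0.2086  0.    ]
barrel [[0.4998 0.2499 0.035 ]
 [0.5458 0.1533 0.035 ]]
cradle [[ 0.6573  0.0494  0.012 ]
 [ 0.452  -0.0057  0.012 ]
 [ 0.4869 -0.1377  0.012 ]]
knob [[ 0.6    -0.0334  0.114 ]] tip [[ 0.6982 -0.1289  0.07  ]]
xaxis 15.025714753042587 0.21250479356402976
y 104.78764671838563 0.13656448246386166
0.0187
```

The cradle's x axis is at 15°, the vee centre is about (0.513,-0.060) and the knob about (0.604,-0.035). The strap points to -45°, so the winder is at 0.52 and needs 4 teeth. The handpiece is at about (0.523,0.203), its axis at roughly 117°. Next is the approach to above the rest.

```bash
cat >> h.py <<'E'
def plan(xyz,yaw,n=1):
    """split move to TCP xyz, tool-y yaw (deg), tool down, into n calls; prints tool-axis shifts (mm) and rotvec"""
    from scipy.spatial.transform import Rotation as Ro, Slerp
    s=env.sense(); R0=np.array(s['tool_rot']).reshape(3,3); p=np.array(s['tool_pos'])
    c,d=np.cos(np.radians(yaw)),np.sin(np.radians(yaw))
    R1=np.array([[d,c,0],[-c,d,0],[0,0,-1.]])
    sl=Slerp([0,1],Ro.from_matrix([R0,R1])); st=(np.array(xyz)-p)/n
    for i in range(n):
        A=sl(i/n).as_matrix(); B=sl((i+1)/n).as_matrix()
        print('t',np.round(A.T@st*1000,1),'r',np.round(Ro.from_matrix(A.T@B).as_rotvec(),4))
E
python3 -c "
from h import *
plan([.50,.185,.22],27,4)"
```

```text
Traceback (most recent call last):
  File "h.py", line 32, in plan
    sl=Slerp([0,1],Ro.from_matrix([R0,R1])); st=(np.array(xyz)-p)/n
                   ~~~~~~~~~~~~~~^^^^^^^^^
  File "scipy/spatial/transform/_rotation.pyx", line 1143, in scipy.spatial.transform._rotation.Rotation.from_matrix
ValueError: Non-positive determinant (left-handed or null coordinate frame) in rotation matrix 1: [[ 0.4539905   0.89100652  0.        ]
 [-0.89100652  0.4539905   0.        ]
 [ 0.          0.         -1.        ]].
```

```bash
sed -i 's/R1=.*/R1=np.array([[-d,c,0],[c,d,0],[0,0,-1.]])/' h.py
python3 -c "
from h import *
plan([.50,.185,.22],27,4)
print(env.camera_params('wrist'))"
```

```text
t [ 133.3 -130.4    2.9] r [-2.000e-04 -3.000e-04 -4.206e-01]
t [174.9 -64.6   2.8] r [-2.000e-04 -3.000e-04 -4.206e-01]
t [186.1  12.4   2.7] r [-2.000e-04 -3.000e-04 -4.206e-01]
t [164.8  87.3   2.7] r [-2.000e-04 -3.000e-04 -4.206e-01]
{'fovy': 59.254984539876425, 'cx': 282.8115882529977, 'cy': 210.3869416108759, 'k1': 0.01724215753922344, 'tool_from_camera': array([[ 1.91480811e-04, -9.44335000e-01, -3.28985365e-01,
         8.48589810e-02],
       [ 9.99999980e-01,  1.63251308e-04,  1.13430223e-04,
        -2.18128049e-04],
       [-5.34088389e-05, -3.28985380e-01,  9.44335013e-01,
        -1.43613464e-01],
       [ 0.00000000e+00,  0.00000000e+00,  0.00000000e+00,
         1.00000000e+00]])}
```

```bash
python3 -m inch '[{"tx":133,"ty":-130,"tz":3,"rz":-0.42,"grip":1},{"tx":133,"ty":-130,"tz":3,"rz":-0.42},{"tx":133,"ty":-130,"tz":3,"rz":-0.42},{"tx":133,"ty":-130,"tz":3,"rz":-0.42},{"tx":133,"ty":-130,"tz":3,"rz":-0.42}]'
python3 -m inch '[{"tx":175,"ty":-65,"tz":3,"rz":-0.42},{"tx":175,"ty":-65,"tz":3,"rz":-0.42},{"tx":175,"ty":-65,"tz":3,"rz":-0.42},{"tx":175,"ty":-65,"tz":3,"rz":-0.42},{"tx":175,"ty":-65,"tz":3,"rz":-0.42}]'
python3 -m inch '[{"tx":186,"ty":12,"tz":3,"rz":-0.42},{"tx":186,"ty":12,"tz":3,"rz":-0.42},{"tx":186,"ty":12,"tz":3,"rz":-0.42},{"tx":186,"ty":12,"tz":3,"rz":-0.42},{"tx":186,"ty":12,"tz":3,"rz":-0.42}]'
python3 -m inch '[{"tx":165,"ty":87,"tz":3,"rz":-0.42},{"tx":165,"ty":87,"tz":3,"rz":-0.42},{"tx":165,"ty":87,"tz":3,"rz":-0.42},{"tx":165,"ty":87,"tz":3,"rz":-0.42},{"tx":165,"ty":87,"tz":3,"rz":-0.42}]'
python3 - <<'E'
from h import *
take('wrist','w1.npz'); crop('w1.npz','pics/w1.png',0,0,560,420,1.42)
E
```

```text
invalid input
invalid input
invalid input
invalid input
```

View pics/w1.png

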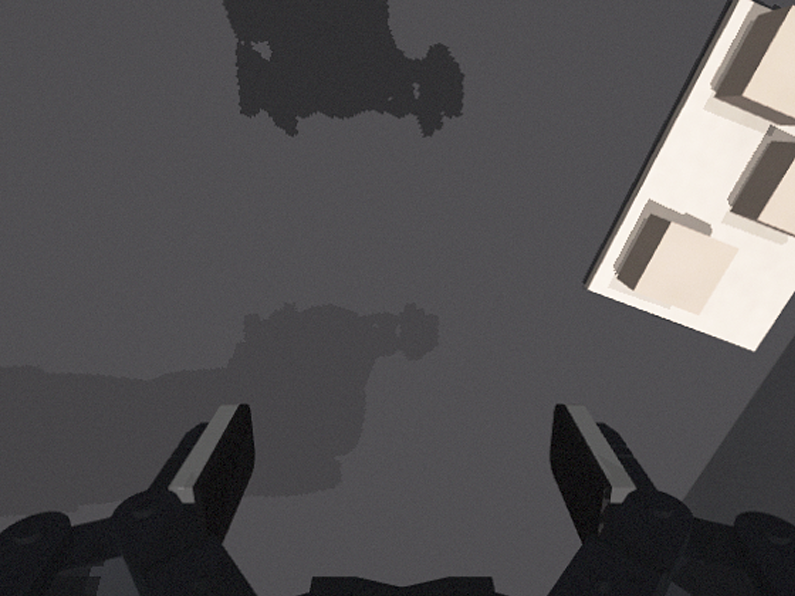

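The picture shows only the empty bench and the fingers, because the moves were refused. Every row may need all of its keys.

```bash
python3 -m inch '[{"rx":0,"ry":0,"rz":-0.42,"tx":133,"ty":-130,"tz":3,"grip":1},{"rx":0,"ry":0,"rz":-0.42,"tx":133,"ty":-130,"tz":3,"grip":1},{"rx":0,"ry":0,"rz":-0.42,"tx":133,"ty":-130,"tz":3,"grip":1},{"rx":0,"ry":0,"rz":-0.42,"tx":133,"ty":-130,"tz":3,"grip":1},{"rx":0,"ry":0,"rz":-0.42,"tx":133,"ty":-130,"tz":3,"grip":1}]'
```

```text
time_s: 0.57
tool_pos: [0.2639, -0.3191, 0.2281]
tool_rot: [[0.708, 0.706, -0.0], [0.706, -0.708, 0.002], [0.001, -0.001, -1.0]]
ft_force: [-0.1, -0.8, -0.1]
grip_width: 0.999
grasp_force: 0.0
```

```bash

python3 -m inch '[{"rx":0,"ry":0,"rz":-0.42,"tx":175,"ty":-65,"tz":3,"grip":1},{"rx":0,"ry":0,"rz":-0.42,"tx":175,"ty":-65,"tz":3,"grip":1},{"rx":0,"ry":0,"rz":-0.42,"tx":175,"ty":-65,"tz":3,"grip":1},{"rx":0,"ry":0,"rz":-0.42,"tx":175,"ty":-65,"tz":3,"grip":1},{"rx":0,"ry":0,"rz":-0.42,"tx":175,"ty":-65,"tz":3,"grip":1}]' | head -2
python3 -m inch '[{"rx":0,"ry":0,"rz":-0.42,"tx":186,"ty":12,"tz":3,"grip":1},{"rx":0,"ry":0,"rz":-0.42,"tx":186,"ty":12,"tz":3,"grip":1},{"rx":0,"ry":0,"rz":-0.42,"tx":186,"ty":12,"tz":3,"grip":1},{"rx":0,"ry":0,"rz":-0.42,"tx":186,"ty":12,"tz":3,"grip":1},{"rx":0,"ry":0,"rz":-0.42,"tx":186,"ty":12,"tz":3,"grip":1}]' | head -2
python3 -m inch '[{"rx":0,"ry":0,"rz":-0.42,"tx":165,"ty":87,"tz":3,"grip":1},{"rx":0,"ry":0,"rz":-0.42,"tx":165,"ty":87,"tz":3,"grip":1},{"rx":0,"ry":0,"rz":-0.42,"tx":165,"ty":87,"tz":3,"grip":1},{"rx":0,"ry":0,"rz":-0.42,"tx":165,"ty":87,"tz":3,"grip":1},{"rx":0,"ry":0,"rz":-0.42,"tx":165,"ty":87,"tz":3,"grip":1}]'
python3 - <<'E'
from h import *
take('wrist','w1.npz'); crop('w1.npz','pics/w1b.png',0,0,560,420,1.42)
E
```

```text
time_s: 0.98
tool_pos: [0.3429, -0.1503, 0.2253]
time_s: 1.4
tool_pos: [0.4222, 0.019, 0.2221]
time_s: 1.82
tool_pos: [0.501, 0.1885, 0.2186]
tool_rot: [[-0.457, 0.89, 0.0], [0.89, 0.457, 0.001], [0.001, 0.001, -1.0]]
ft_force: [-1.0, -0.4, -0.2]
grip_width: 0.998
grasp_force: 0.0
```

View pics/w1b.png

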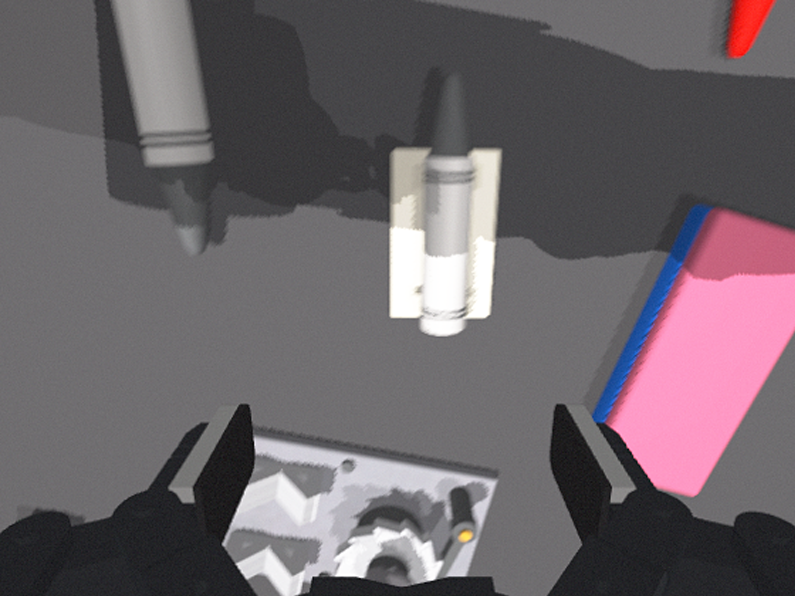

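The wrist view shows the handpiece barrel from (449,152) to (443,325), nose up at (452,75). The bigger look-alike is at upper left, and the cradle with its V-blocks is at the bottom left. I'll fit the barrel from depth.

```bash
python3 - <<'E'
from h import *
np.set_printoptions(precision=4,suppress=True)
uv=[(u,v) for v in range(90,240,2) for u in range(285,345)]
P=pts('w1.npz',uv); P=P[(P[:,2]>.043)&(P[:,2]<.056)]
c=P[:,:2].mean(0); d=np.linalg.svd(P[:,:2]-c,full_matrices=False)[2][0]; d*=np.sign(d[1])
t=(P[:,:2]-c)@d; lo,hi=np.percentile(t,[.5,99.5])
print(len(P),P[:,2].max(),hi-lo,c+d*(lo+hi)/2,np.degrees(np.arctan2(d[1],d[0])))
m=c+d*(lo+hi)/2; yaw=np.degrees(np.arctan2(d[1],d[0]))-90
plan([m[0],m[1],.10],yaw); plan([m[0],m[1],.016],yaw)
E
```

```text
2052 0.053022581647035105 0.1266586670277127 [0.5167 0.2139] 116.66104192963707
t [ 14.5  24.  118.3] r [ 0.001  -0.0013  0.0078]
t [ 14.4  24.  202.3] r [ 0.001  -0.0013  0.0078]
```

```bash
python3 - <<'E'
from h import *
np.set_printoptions(precision=4,suppress=True)
print(pts('w1.npz',[(449/1.42,154/1.42),(443/1.42,318/1.42)],.05))
uv=[(u,v) for v in range(40,240) for u in range(285,345)]
P=pts('w1.npz',uv); P=P[(P[:,2]>.03)&(P[:,2]<.056)]
d=np.array([np.cos(np.radians(116.66)),np.sin(np.radians(116.66))]); t=(P[:,:2]-[.5167,.2139])@d
for a in np.arange(-.075,.11,.005):
    k=abs(t-a)<.0025
    if k.sum()>5: print(round(a,4),k.sum(),P[k,2].max().round(4),np.ptp((P[k,:2]@[d[1],-d[0]])).round(4))
E
```

```text
[[0.4958 0.2584 0.05  ]
 [0.5413 0.1682 0.05  ]]
-0.065 36 0.0519 0.0279
-0.06 167 0.0523 0.0301
-0.055 163 0.0523 0.0315
-0.05 178 0.0521 0.0319
-0.045 168 0.0527 0.0323
-0.04 168 0.052 0.0289
-0.035 169 0.0517 0.0286
-0.03 168 0.052 0.0296
-0.025 174 0.0517 0.0296
-0.02 181 0.0516 0.0291
-0.015 179 0.0523 0.0288
-0.01 181 0.0517 0.0297
-0.005 193 0.0523 0.0296
0.0 181 0.052 0.0285
0.005 190 0.0523 0.0282
0.01 195 0.052 0.0293
0.015 193 0.0529 0.0292
0.02 203 0.0526 0.0287
0.025 205 0.052 0.0312
0.03 214 0.052 0.0327
0.035 222 0.053 0.0324
0.04 229 0.0521 0.0318
0.045 205 0.0522 0.0294
0.05 190 0.0493 0.0238
0.055 167 0.0486 0.022
0.06 155 0.0492 0.0213
0.065 155 0.0468 0.0194
0.07 130 0.046 0.0176
0.075 129 0.0451 0.0155
0.08 114 0.0444 0.0132
0.085 90 0.0438 0.0124
0.09 52 0.042 0.009
```

```bash

python3 -m inch '[{"rx":0,"ry":0,"rz":0.008,"tx":7,"ty":25.5,"tz":40,"grip":1},{"rx":0,"ry":0,"rz":0.008,"tx":7,"ty":25.5,"tz":80,"grip":1},{"rx":0,"ry":0,"rz":0.008,"tx":7,"ty":25.5,"tz":118,"grip":1},{"rx":0,"ry":0,"rz":0.008,"tx":7,"ty":25.5,"tz":135,"grip":1},{"rx":0,"ry":0,"rz":0.008,"tx":7,"ty":25.5,"tz":150,"grip":1}]' | head -2
python3 -m inch '[{"rx":0,"ry":0,"rz":0,"tx":0,"ty":0,"tz":13,"grip":1},{"rx":0,"ry":0,"rz":0,"tx":0,"ty":0,"tz":26,"grip":1},{"rx":0,"ry":0,"rz":0,"tx":0,"ty":0,"tz":39,"grip":1},{"rx":0,"ry":0,"rz":0,"tx":0,"ty":0,"tz":51,"grip":1},{"rx":0,"ry":0,"rz":0,"tx":0,"ty":0,"tz":51,"grip":1}]'
```

```text
time_s: 2.28
tool_pos: [0.5175, 0.2017, 0.0663]
time_s: 2.7
tool_pos: [0.5177, 0.2015, 0.016]
tool_rot: [[-0.445, 0.896, -0.004], [0.896, 0.445, -0.001], [0.0, -0.004, -1.0]]
ft_force: [-0.1, 0.3, 0.1]
grip_width: 1.0
grasp_force: 0.0
```

```bash

python3 -m inch '[{"rx":0,"ry":0,"rz":0,"tx":3,"ty":4.5,"tz":0,"grip":1},{"rx":0,"ry":0,"rz":0,"tx":3,"ty":4.5,"tz":0,"grip":1},{"rx":0,"ry":0,"rz":0,"tx":3,"ty":4.5,"tz":0,"grip":0.3},{"rx":0,"ry":0,"rz":0,"tx":3,"ty":4.5,"tz":0,"grip":0.3},{"rx":0,"ry":0,"rz":0,"tx":3,"ty":4.5,"tz":0,"grip":0.2}]' 40
python3 -m inch '[{"rx":0,"ry":0,"rz":0,"tx":0,"ty":0,"tz":0,"grip":0.2},{"rx":0,"ry":0,"rz":0,"tx":0,"ty":0,"tz":0,"grip":0.2},{"rx":0,"ry":0,"rz":0,"tx":0,"ty":0,"tz":0,"grip":0.2},{"rx":0,"ry":0,"rz":0,"tx":0,"ty":0,"tz":0,"grip":0.2},{"rx":0,"ry":0,"rz":0,"tx":0,"ty":0,"tz":0,"grip":0.2}]'
```

```text
time_s: 3.12
tool_pos: [0.5223, 0.2071, 0.0189]
tool_rot: [[-0.445, 0.896, 0.001], [0.896, 0.445, 0.0], [0.0, 0.001, -1.0]]
ft_force: [0.0, -0.4, 0.8]
grip_width: 0.602
grasp_force: 0.0
time_s: 3.53
tool_pos: [0.5214, 0.2067, 0.0188]
tool_rot: [[-0.445, 0.896, -0.001], [0.896, 0.445, -0.0], [0.0, -0.001, -1.0]]
ft_force: [-2.7, -2.2, 6.3]
grip_width: 0.334
grasp_force: 39.1
```

```bash

python3 -m inch '[{"rx":0,"ry":0,"rz":0,"tx":0,"ty":0,"tz":-15,"grip":0.2},{"rx":0,"ry":0,"rz":0,"tx":0,"ty":0,"tz":-45,"grip":0.2},{"rx":0,"ry":0,"rz":0,"tx":0,"ty":0,"tz":-80,"grip":0.2},{"rx":0,"ry":0,"rz":0,"tx":0,"ty":0,"tz":-120,"grip":0.2},{"rx":0,"ry":0,"rz":0,"tx":0,"ty":0,"tz":-160,"grip":0.2}]'
python3 -c "
from h import *
plan([.426,-.083,.18],15,2)"
```

```text
time_s: 3.95
tool_pos: [0.5211, 0.2065, 0.1795]
tool_rot: [[-0.445, 0.896, -0.002], [0.896, 0.445, -0.001], [0.0, -0.002, -1.0]]
ft_force: [1.1, 1.5, -2.7]
grip_width: 0.337
grasp_force: 40.0
t [-1.085e+02 -1.070e+02 -1.000e-01] r [-0.0009 -0.      0.0996]
t [-118.6  -95.6   -0.2] r [-0.0009 -0.      0.0996]
```

```bash

python3 -m inch '[{"rx":0,"ry":0,"rz":0.02,"tx":-20,"ty":-20,"tz":0,"grip":0.2},{"rx":0,"ry":0,"rz":0.04,"tx":-44,"ty":-44,"tz":0,"grip":0.2},{"rx":0,"ry":0,"rz":0.06,"tx":-66,"ty":-65,"tz":0,"grip":0.2},{"rx":0,"ry":0,"rz":0.08,"tx":-88,"ty":-86,"tz":0,"grip":0.2},{"rx":0,"ry":0,"rz":0.1,"tx":-109,"ty":-107,"tz":0,"grip":0.2}]' | head -2
python3 -m inch '[{"rx":0,"ry":0,"rz":0.02,"tx":-28,"ty":-22,"tz":0,"grip":0.2},{"rx":0,"ry":0,"rz":0.05,"tx":-56,"ty":-45,"tz":0,"grip":0.2},{"rx":0,"ry":0,"rz":0.08,"tx":-85,"ty":-68,"tz":0,"grip":0.2},{"rx":0,"ry":0,"rz":0.1,"tx":-119,"ty":-96,"tz":0,"grip":0.2},{"rx":0,"ry":0,"rz":0.1,"tx":-119,"ty":-96,"tz":0,"grip":0.2}]'
python3 -m inch '[{"rx":0,"ry":0,"rz":0,"tx":0,"ty":0,"tz":0,"grip":0.2},{"rx":0,"ry":0,"rz":0,"tx":0,"ty":0,"tz":0,"grip":0.2}]' | sed -n 2,3p
python3 - <<'E'
from h import *
take('wrist','w2.npz'); crop('w2.npz','pics/w2.png',0,0,560,420,1.42)
E
```

```text
time_s: 4.37
tool_pos: [0.4736, 0.0604, 0.1782]
time_s: 4.78
tool_pos: [0.4242, -0.0884, 0.1782]
tool_rot: [[-0.252, 0.968, -0.001], [0.968, 0.252, -0.002], [-0.002, -0.002, -1.0]]
ft_force: [0.1, 0.4, -2.7]
grip_width: 0.337
grasp_force: 40.3
tool_pos: [0.4267, -0.0837, 0.1783]
tool_rot: [[-0.257, 0.966, 0.0], [0.966, 0.257, 0.0], [0.0, 0.0, -1.0]]
```

View pics/w2.png

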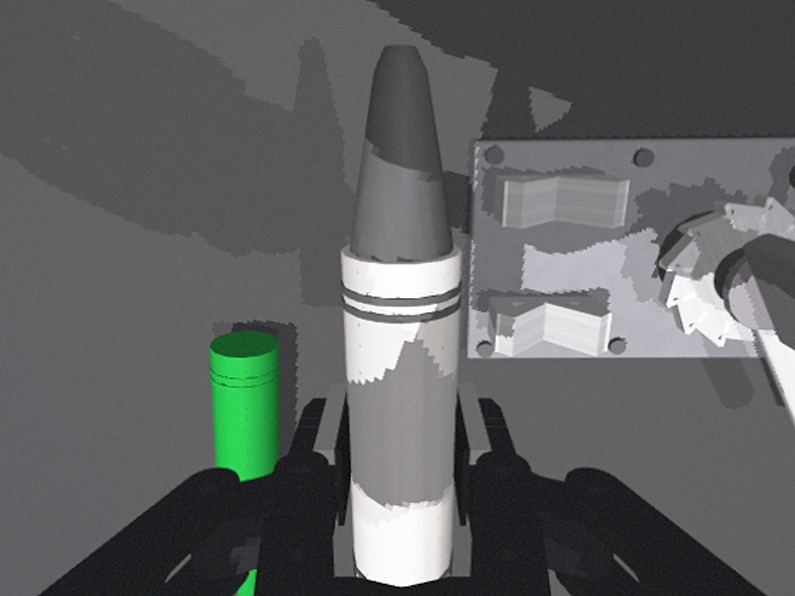

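The carried handpiece is level, with its shoulder rim at (402,250). The V-blocks are at (566,203) and (550,328), and the plate's left corners at (470,140) and (470,357).

```bash
python3 - <<'E'
from h import *
np.set_printoptions(precision=4,suppress=True)
c=pts('w2.npz',[(470/1.42,140/1.42),(470/1.42,357/1.42)],.012); e=c[0]-c[1]
a=np.arctan2(e[1],e[0]); print(c,np.degrees(a)-90,np.linalg.norm(e))
ey=np.array([np.cos(a),np.sin(a)]); ex=np.array([ey[1],-ey[0]])
print('vee by plate',c[:,:2].mean(0)+.045*ex)
o=np.array([.513,-.06]); g=[(u,v) for v in range(105,260) for u in range(335,455)]
P=pts('w2.npz',g); P=P[(P[:,2]>.044)&(P[:,2]<.054)]
X=(P[:,:2]-o)@ex; Y=(P[:,:2]-o)@ey
k=abs(X)<.045; X,Y,P=X[k],Y[k],P[k]
for s in (1,-1):
    k=Y*s>0; print(s,k.sum(),np.percentile(X[k],[1,99]),np.percentile(Y[k],[1,99]),np.median(P[k,2]))
# shoulder rim of the barrel, top at z = axis+15
h=pts('w2.npz',[(402/1.42,247/1.42)],.1783+.016+.015)
print('shoulder from TCP along ey',(h[0,:2]-env.sense()['tool_pos'][:2])@ey, h)
E
```

```text
[[ 0.4454 -0.0039  0.012 ]
 [ 0.4858 -0.133   0.012 ]] 17.361144448681074 0.1352898104539849
vee by plate [ 0.5086 -0.055 ]
1 866 [-0.0314  0.0274] [0.0281 0.0533] 0.04641264167930309
-1 678 [-0.0344  0.0244] [-0.0456 -0.0206] 0.046447953755763355
shoulder from TCP along ey 0.05737451937809699 [[ 0.4118 -0.0277  0.2093]]
```

```bash

python3 -m inch '[{"rx":0,"ry":0,"rz":0,"tx":1,"ty":25,"tz":0,"grip":0.2},{"rx":0,"ry":0,"rz":0,"tx":2,"ty":55,"tz":0,"grip":0.2},{"rx":0,"ry":0,"rz":0,"tx":3,"ty":86,"tz":5,"grip":0.2},{"rx":0,"ry":0,"rz":0,"tx":3,"ty":86,"tz":35,"grip":0.2},{"rx":0,"ry":0,"rz":0,"tx":3,"ty":86,"tz":70,"grip":0.2}]' | head -2
python3 -m inch '[{"rx":0,"ry":0,"rz":0,"tx":0,"ty":0,"tz":15,"grip":0.2},{"rx":0,"ry":0,"rz":0,"tx":0,"ty":0,"tz":30,"grip":0.2},{"rx":0,"ry":0,"rz":0,"tx":0,"ty":0,"tz":45,"grip":0.2},{"rx":0,"ry":0,"rz":0,"tx":0,"ty":0,"tz":45,"grip":0.2},{"rx":0,"ry":0,"rz":0,"tx":0,"ty":0,"tz":45,"grip":0.2}]'
```

```text
time_s: 5.42
tool_pos: [0.5131, -0.0562, 0.1088]
time_s: 5.83
tool_pos: [0.5089, -0.0569, 0.0628]
tool_rot: [[-0.26, 0.966, -0.002], [0.966, 0.26, 0.0], [0.001, -0.002, -1.0]]
ft_force: [0.3, -0.6, -1.8]
grip_width: 0.338
grasp_force: 40.6
```

```bash

python3 -m inch '[{"rx":0,"ry":0,"rz":0,"tx":-1,"ty":0,"tz":10,"grip":0.2},{"rx":0,"ry":0,"rz":0,"tx":-1,"ty":0,"tz":20,"grip":0.2},{"rx":0,"ry":0,"rz":0,"tx":-1,"ty":0,"tz":26,"grip":0.2},{"rx":0,"ry":0,"rz":0,"tx":-1,"ty":0,"tz":30,"grip":0.2},{"rx":0,"ry":0,"rz":0,"tx":-1,"ty":0,"tz":30,"grip":0.2}]'
python3 -m inch '[{"rx":0,"ry":0,"rz":0,"tx":0,"ty":0,"tz":1,"grip":0.2},{"rx":0,"ry":0,"rz":0,"tx":0,"ty":0,"tz":2,"grip":0.2},{"rx":0,"ry":0,"rz":0,"tx":0,"ty":0,"tz":2.5,"grip":0.2},{"rx":0,"ry":0,"rz":0,"tx":0,"ty":0,"tz":2.5,"grip":0.2}]'
```

```text
time_s: 6.25
tool_pos: [0.5088, -0.0593, 0.0324]
tool_rot: [[-0.258, 0.966, -0.002], [0.966, 0.258, 0.0], [0.001, -0.001, -1.0]]
ft_force: [-0.3, 0.5, -2.0]
grip_width: 0.332
grasp_force: 40.7
time_s: 6.58
tool_pos: [0.5096, -0.0594, 0.031]
tool_rot: [[-0.258, 0.966, 0.0], [0.966, 0.258, 0.0], [-0.0, 0.0, -1.0]]
ft_force: [0.3, 0.5, -3.7]
grip_width: 0.334
grasp_force: 40.7
```

```bash

python3 -m inch '[{"rx":0,"ry":0,"rz":0,"tx":0,"ty":0,"tz":0.5,"grip":0.2},{"rx":0,"ry":0,"rz":0,"tx":0,"ty":0,"tz":1,"grip":0.2},{"rx":0,"ry":0,"rz":0,"tx":0,"ty":0,"tz":1,"grip":0.2}]'|sed -n 2,4p
python3 -m inch '[{"rx":0,"ry":0,"rz":0,"tx":0,"ty":0,"tz":0.5,"grip":0.2},{"rx":0,"ry":0,"rz":0,"tx":0,"ty":0,"tz":1,"grip":0.2},{"rx":0,"ry":0,"rz":0,"tx":0,"ty":0,"tz":1,"grip":0.2}]'|sed -n 2,4p
```

```text
tool_pos: [0.5094, -0.0594, 0.0298]
tool_rot: [[-0.258, 0.966, 0.0], [0.966, 0.258, 0.0], [0.0, 0.0, -1.0]]
ft_force: [0.2, -1.1, -2.5]
tool_pos: [0.5097, -0.0594, 0.0289]
tool_rot: [[-0.258, 0.966, 0.001], [0.966, 0.258, 0.0], [-0.0, 0.001, -1.0]]
ft_force: [0.9, 1.3, -1.7]
```

```bash

python3 -m inch '[{"rx":0,"ry":0,"rz":0,"tx":0,"ty":0,"tz":0.5,"grip":0.2},{"rx":0,"ry":0,"rz":0,"tx":0,"ty":0,"tz":1,"grip":0.2},{"rx":0,"ry":0,"rz":0,"tx":0,"ty":0,"tz":1,"grip":0.2}]'|sed -n 2,4p
python3 -m inch '[{"rx":0,"ry":0,"rz":0,"tx":0,"ty":0,"tz":0.3,"grip":0.2},{"rx":0,"ry":0,"rz":0,"tx":0,"ty":0,"tz":0.7,"grip":0.2},{"rx":0,"ry":0,"rz":0,"tx":0,"ty":0,"tz":0.7,"grip":0.2}]'|sed -n 2,4p
```

```text
tool_pos: [0.5098, -0.0593, 0.0288]
tool_rot: [[-0.258, 0.966, 0.001], [0.966, 0.258, 0.0], [-0.0, 0.001, -1.0]]
ft_force: [-3.0, 0.8, 11.0]
tool_pos: [0.5099, -0.0593, 0.0287]
tool_rot: [[-0.258, 0.966, 0.002], [0.966, 0.258, 0.0], [-0.0, 0.002, -1.0]]
ft_force: [-5.0, 1.6, 18.5]
```

```bash

python3 -m inch '[{"rx":0,"ry":0,"rz":0,"tx":0,"ty":0,"tz":-1.2,"grip":0.3},{"rx":0,"ry":0,"rz":0,"tx":0,"ty":0,"tz":-1.2,"grip":0.4},{"rx":0,"ry":0,"rz":0,"tx":0,"ty":0,"tz":-1.2,"grip":0.6},{"rx":0,"ry":0,"rz":0,"tx":0,"ty":0,"tz":-1.2,"grip":0.6},{"rx":0,"ry":0,"rz":0,"tx":0,"ty":0,"tz":-1.2,"grip":0.6}]'|tail -3
python3 -m inch '[{"rx":0,"ry":0,"rz":0,"tx":0,"ty":0,"tz":-10,"grip":0.6},{"rx":0,"ry":0,"rz":0,"tx":0,"ty":0,"tz":-35,"grip":0.6},{"rx":0,"ry":0,"rz":0,"tx":0,"ty":0,"tz":-70,"grip":0.6},{"rx":0,"ry":0,"rz":0,"tx":0,"ty":0,"tz":-110,"grip":0.6},{"rx":0,"ry":0,"rz":0,"tx":0,"ty":0,"tz":-150,"grip":0.6}]'
python3 - <<'E'
from h import *
plan([.59,-.039,.19],45,1)
E
```

```text
ft_force: [-0.3, 0.8, 0.0]
grip_width: 0.605
grasp_force: 0.0
time_s: 8.42
tool_pos: [0.5087, -0.0593, 0.1804]
tool_rot: [[-0.258, 0.966, -0.001], [0.966, 0.258, 0.0], [0.0, -0.001, -1.0]]
ft_force: [0.6, -1.0, 0.0]
grip_width: 0.599
grasp_force: 0.0
t [-1.3 83.8 -9.7] r [-0.0007 -0.0006 -0.5244]
```

```bash

python3 -m inch '[{"rx":0,"ry":0,"rz":-0.1,"tx":0,"ty":20,"tz":-5,"grip":0.6},{"rx":0,"ry":0,"rz":-0.2,"tx":0,"ty":45,"tz":-10,"grip":0.6},{"rx":0,"ry":0,"rz":-0.3,"tx":0,"ty":70,"tz":-10,"grip":0.6},{"rx":0,"ry":0,"rz":-0.42,"tx":0,"ty":90,"tz":-10,"grip":0.6},{"rx":0,"ry":0,"rz":-0.524,"tx":1,"ty":98,"tz":-10,"grip":0.6}]' | head -1
python3 -m inch '[{"rx":0,"ry":0,"rz":0,"tx":0,"ty":0,"tz":0,"grip":0.6},{"rx":0,"ry":0,"rz":0,"tx":0,"ty":0,"tz":0,"grip":0.6},{"rx":0,"ry":0,"rz":0,"tx":0,"ty":0,"tz":0,"grip":0.6}]'
python3 - <<'E'
from h import *
take('wrist','w3.npz'); crop('w3.npz','pics/w3.png',0,0,560,420,1.42)
E
```

```text
time_s: 8.83
time_s: 9.08
tool_pos: [0.603, -0.0333, 0.1885]
tool_rot: [[-0.704, 0.71, -0.001], [0.71, 0.704, 0.0], [0.001, -0.0, -1.0]]
ft_force: [-0.0, 0.3, -0.4]
grip_width: 0.599
grasp_force: 0.0
```

View pics/w3.png

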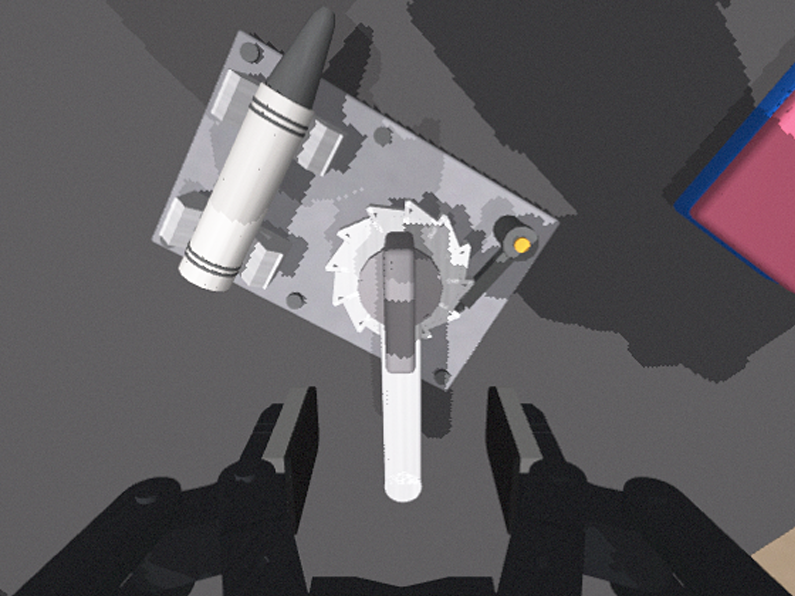

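The handpiece lies in both V's, shoulder at (285,88) and tail at (208,270). The knob bar runs vertically from (400,248) to (400,372), in line with the fingers' midline, and the strap tip is at (403,490).

```bash
python3 - <<'E'
from h import *
np.set_printoptions(precision=4,suppress=True)
g=[(u,v) for v in range(165,268) for u in range(265,300)]
P=pts('w3.npz',g); K=P[(P[:,2]>.108)&(P[:,2]<.122)][:,:2]
c=K.mean(0); d=np.linalg.svd(K-c,full_matrices=False)[2][0]; d*=np.sign(d[0]); t=(K-c)@d; lo,hi=np.percentile(t,[.5,99.5]); m=c+d*(lo+hi)/2
print('knob',m,hi-lo,np.degrees(np.arctan2(d[1],d[0])))
plan([m[0],m[1],.08],45)
g=[(u,v) for v in range(50,215) for u in range(115,225)]
P=pts('w3.npz',g); K=P[(P[:,2]>.055)&(P[:,2]<.066)][:,:2]
a=np.radians(105);ey=np.array([np.cos(a),np.sin(a)]);ex=np.array([ey[1],-ey[0]])
v=np.array([.5087,-.0572]); Y=(K-v)@ey; X=(K-v)@ex
print('handpiece Y',np.percentile(Y,[.5,99.5]),'X by Y',[X[abs(Y-y)<.008].mean() for y in (-.04,0,.04)])
P2=P[(P[:,2]>.04)&(P[:,2]<.0515)][:,:2];Y2=(P2-v)@ey;X2=(P2-v)@ex
k=(abs(X2)>.022)&(abs(X2)<.034)
h,e=np.histogram(Y2[k],np.arange(-.06,.0601,.004));print(h,e[:-1])
E
```

```text
knob [ 0.6    -0.0322] 0.05835110065588761 -44.59296885550179
t [  2.9  -1.3 108.6] r [-0.0002 -0.0004 -0.0035]
handpiece Y [-0.0568  0.0645] X by Y [np.float64(0.0013026579224020216), np.float64(0.0012455033821819246), np.float64(0.0009862862376080297)]
[  0   0  38 117 120 123 117 125 137   0   0   0   0   0   0   0   0   0
   0   0   0 112 116 107  94  77  73  24   0   0] [-0.06  -0.056 -0.052 -0.048 -0.044 -0.04  -0.036 -0.032 -0.028 -0.024
 -0.02  -0.016 -0.012 -0.008 -0.004  0.     0.004  0.008  0.012  0.016
  0.02   0.024  0.028  0.032  0.036  0.04   0.044  0.048  0.052  0.056]
```

```bash

python3 -m inch '[{"rx":0,"ry":0,"rz":-0.004,"tx":3,"ty":-1.3,"tz":25,"grip":0.6},{"rx":0,"ry":0,"rz":-0.004,"tx":3,"ty":-1.3,"tz":55,"grip":0.6},{"rx":0,"ry":0,"rz":-0.004,"tx":3,"ty":-1.3,"tz":85,"grip":0.6},{"rx":0,"ry":0,"rz":-0.004,"tx":3,"ty":-1.3,"tz":108,"grip":0.6},{"rx":0,"ry":0,"rz":-0.004,"tx":3,"ty":-1.3,"tz":108,"grip":0.6}]'
python3 -m inch '[{"rx":0,"ry":0,"rz":0,"tx":0,"ty":0,"tz":0,"grip":0.3},{"rx":0,"ry":0,"rz":0,"tx":0,"ty":0,"tz":0,"grip":0.2},{"rx":0,"ry":0,"rz":0,"tx":0,"ty":0,"tz":0,"grip":0.1},{"rx":0,"ry":0,"rz":0,"tx":0,"ty":0,"tz":0,"grip":0},{"rx":0,"ry":0,"rz":0,"tx":0,"ty":0,"tz":0,"grip":0}]' 60
python3 -m inch '[{"rx":0,"ry":0,"rz":0,"tx":0,"ty":0,"tz":0,"grip":0},{"rx":0,"ry":0,"rz":0,"tx":0,"ty":0,"tz":0,"grip":0},{"rx":0,"ry":0,"rz":0,"tx":0,"ty":0,"tz":0,"grip":0}]'
```

```text
time_s: 9.55
tool_pos: [0.5971, -0.032, 0.0763]
tool_rot: [[-0.708, 0.706, -0.007], [0.706, 0.708, 0.0], [0.005, -0.005, -1.0]]
ft_force: [-0.0, -0.3, 0.1]
grip_width: 0.599
grasp_force: 0.0
time_s: 9.97
tool_pos: [0.6012, -0.0328, 0.0826]
tool_rot: [[-0.709, 0.705, 0.002], [0.705, 0.709, -0.002], [-0.002, 0.0, -1.0]]
ft_force: [-3.3, -4.1, 5.4]
grip_width: 0.155
grasp_force: 59.2
time_s: 10.22
tool_pos: [0.6012, -0.0328, 0.0826]
tool_rot: [[-0.709, 0.705, 0.002], [0.705, 0.709, -0.001], [-0.003, 0.0, -1.0]]
ft_force: [-4.9, -3.5, 5.9]
grip_width: 0.155
grasp_force: 59.1
```

```bash

python3 -m inch '[{"rx":0,"ry":0,"rz":0.08,"tx":0,"ty":0,"tz":0,"grip":0},{"rx":0,"ry":0,"rz":0.18,"tx":0,"ty":0,"tz":0,"grip":0},{"rx":0,"ry":0,"rz":0.28,"tx":0,"ty":0,"tz":0,"grip":0},{"rx":0,"ry":0,"rz":0.38,"tx":0,"ty":0,"tz":0,"grip":0},{"rx":0,"ry":0,"rz":0.48,"tx":0,"ty":0,"tz":0,"grip":0}]'
python3 -m inch '[{"rx":0,"ry":0,"rz":0.06,"tx":0,"ty":0,"tz":0,"grip":0},{"rx":0,"ry":0,"rz":0.12,"tx":0,"ty":0,"tz":0,"grip":0},{"rx":0,"ry":0,"rz":0.16,"tx":0,"ty":0,"tz":0,"grip":0},{"rx":0,"ry":0,"rz":0.16,"tx":0,"ty":0,"tz":0,"grip":0}]'
python3 -c "
from h import *
s=env.sense();print(s['ft_torque'],s['joint_positions'])"
```

```text
time_s: 10.63
tool_pos: [0.6011, -0.0328, 0.0826]
tool_rot: [[-0.299, 0.954, 0.002], [0.954, 0.299, -0.002], [-0.002, 0.001, -1.0]]
ft_force: [-4.5, -3.0, 6.5]
grip_width: 0.157
grasp_force: 59.2
time_s: 10.97
tool_pos: [0.6011, -0.0328, 0.0826]
tool_rot: [[-0.145, 0.989, 0.002], [0.989, 0.145, -0.002], [-0.002, 0.002, -1.0]]
ft_force: [-4.2, -3.2, 6.8]
grip_width: 0.156
grasp_force: 59.2
[-0.77304229  0.88564866  0.07098245] [-3.08026641 25.73700708 -5.24316872 58.89954406 -0.08854175 78.58226819]
```

```bash

python3 -m inch '[{"rx":0,"ry":0,"rz":0.1,"tx":0,"ty":0,"tz":0,"grip":0},{"rx":0,"ry":0,"rz":0.21,"tx":0,"ty":0,"tz":0,"grip":0},{"rx":0,"ry":0,"rz":0.32,"tx":0,"ty":0,"tz":0,"grip":0},{"rx":0,"ry":0,"rz":0.43,"tx":0,"ty":0,"tz":0,"grip":0},{"rx":0,"ry":0,"rz":0.524,"tx":0,"ty":0,"tz":0,"grip":0}]' | sed -n 2,4p
python3 -m inch '[{"rx":0,"ry":0,"rz":0.1,"tx":0,"ty":0,"tz":0,"grip":0},{"rx":0,"ry":0,"rz":0.21,"tx":0,"ty":0,"tz":0,"grip":0},{"rx":0,"ry":0,"rz":0.32,"tx":0,"ty":0,"tz":0,"grip":0},{"rx":0,"ry":0,"rz":0.43,"tx":0,"ty":0,"tz":0,"grip":0},{"rx":0,"ry":0,"rz":0.524,"tx":0,"ty":0,"tz":0,"grip":0}]'
python3 -c "
from h import *
s=env.sense();print(s['ft_torque'],s['joint_positions'])"
```

```text
tool_pos: [0.6011, -0.0329, 0.0826]
tool_rot: [[0.372, 0.928, 0.002], [0.928, -0.372, -0.002], [-0.001, 0.002, -1.0]]
ft_force: [-3.3, -4.0, 5.8]
time_s: 11.8
tool_pos: [0.601, -0.0329, 0.0826]
tool_rot: [[0.787, 0.617, 0.002], [0.617, -0.787, -0.002], [0.0, 0.002, -1.0]]
ft_force: [-4.4, -3.7, 6.7]
grip_width: 0.154
grasp_force: 59.3
[-0.87548942  0.9792364   0.19649298] [-3.08172299e+00  2.57356686e+01 -5.25069830e+00  5.89119854e+01
 -9.59160986e-02  1.38795166e+02]
```

```bash

python3 -m inch '[{"rx":0,"ry":0,"rz":0.1,"tx":0,"ty":0,"tz":0,"grip":0},{"rx":0,"ry":0,"rz":0.21,"tx":0,"ty":0,"tz":0,"grip":0},{"rx":0,"ry":0,"rz":0.32,"tx":0,"ty":0,"tz":0,"grip":0},{"rx":0,"ry":0,"rz":0.43,"tx":0,"ty":0,"tz":0,"grip":0},{"rx":0,"ry":0,"rz":0.54,"tx":0,"ty":0,"tz":0,"grip":0}]' | sed -n 2,4p
python3 -m inch '[{"rx":0,"ry":0,"rz":0,"tx":0,"ty":0,"tz":0,"grip":0},{"rx":0,"ry":0,"rz":0.02,"tx":0,"ty":0,"tz":0,"grip":0},{"rx":0,"ry":0,"rz":0.02,"tx":0,"ty":0,"tz":0,"grip":0}]'
python3 -c "
from h import *
s=env.sense();print(s['ft_torque'],s['joint_positions'],np.degrees(np.arctan2(*np.array(s['tool_rot'])[1::-1,1])))"
```

```text
tool_pos: [0.6009, -0.0328, 0.0826]
tool_rot: [[0.992, 0.125, 0.002], [0.125, -0.992, -0.002], [0.001, 0.002, -1.0]]
ft_force: [-5.2, -3.7, 7.6]
time_s: 12.47
tool_pos: [0.6009, -0.0328, 0.0826]
tool_rot: [[0.994, 0.11, 0.002], [0.11, -0.994, -0.002], [0.001, 0.002, -1.0]]
ft_force: [-4.4, -4.6, 7.8]
grip_width: 0.153
grasp_force: 59.3
[-0.81596612  1.1769449   0.09929318] [-3.07808571e+00  2.57337731e+01 -5.24910510e+00  5.89189443e+01
 -8.89693529e-02  1.70628570e+02] -83.70680650201898
```

```bash

python3 -m inch '[{"rx":0,"ry":0,"rz":-0.05,"tx":0,"ty":0,"tz":0,"grip":0},{"rx":0,"ry":0,"rz":-0.1,"tx":0,"ty":0,"tz":0,"grip":0},{"rx":0,"ry":0,"rz":-0.12,"tx":0,"ty":0,"tz":0,"grip":0.2},{"rx":0,"ry":0,"rz":-0.12,"tx":0,"ty":0,"tz":0,"grip":0.4},{"rx":0,"ry":0,"rz":-0.12,"tx":0,"ty":0,"tz":0,"grip":0.6}]' 
python3 -m inch '[{"rx":0,"ry":0,"rz":0,"tx":0,"ty":0,"tz":0,"grip":0.6},{"rx":0,"ry":0,"rz":0,"tx":0,"ty":0,"tz":-15,"grip":0.6},{"rx":0,"ry":0,"rz":0,"tx":0,"ty":0,"tz":-45,"grip":0.6},{"rx":0,"ry":0,"rz":0,"tx":0,"ty":0,"tz":-85,"grip":0.6},{"rx":0,"ry":0,"rz":0,"tx":0,"ty":0,"tz":-120,"grip":0.6}]'
python3 -m inch '[{"rx":0,"ry":0,"rz":0,"tx":0,"ty":0,"tz":0,"grip":0.6},{"rx":0,"ry":0,"rz":0,"tx":0,"ty":0,"tz":-30,"grip":0.6},{"rx":0,"ry":0,"rz":0,"tx":-40,"ty":0,"tz":-30,"grip":0.6},{"rx":0,"ry":0,"rz":0,"tx":-60,"ty":0,"tz":-30,"grip":0.6},{"rx":0,"ry":0,"rz":0,"tx":-60,"ty":0,"tz":-30,"grip":0.6}]' | head -3
python3 - <<'E'
from h import *
take('wrist','w4.npz'); crop('w4.npz','pics/w4.png',0,0,560,420,1.42)
E
```

```text
time_s: 12.88
tool_pos: [0.6015, -0.0318, 0.0812]
tool_rot: [[0.974, 0.228, 0.002], [0.228, -0.974, 0.0], [0.002, 0.0, -1.0]]
ft_force: [0.2, -0.4, 0.1]
grip_width: 0.471
grasp_force: 0.0
time_s: 13.3
tool_pos: [0.6005, -0.0318, 0.2019]
tool_rot: [[0.973, 0.229, -0.001], [0.229, -0.973, 0.0], [-0.001, -0.0, -1.0]]
ft_force: [1.6, 0.2, -0.1]
grip_width: 0.6
grasp_force: 0.0
time_s: 13.72
tool_pos: [0.5396, -0.0462, 0.2314]
tool_rot: [[0.974, 0.228, -0.0], [0.228, -0.974, -0.0], [-0.0, 0.0, -1.0]]
```

View pics/w4.png

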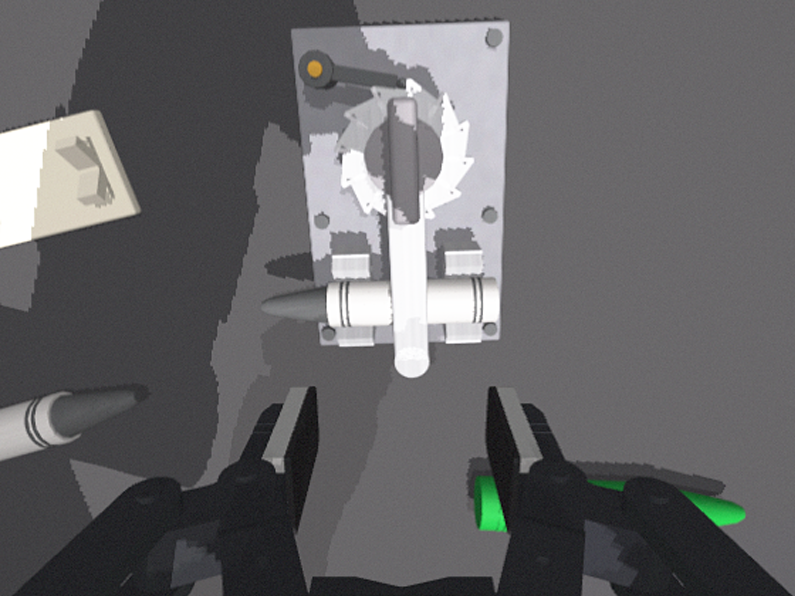

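The strap lies square across the barrel, tip at (411,363). The barrel spans both blocks at (328–499, 302), and the pawl touches the wheel at (408,85). I'll check the strap angle and that it holds, then hand in.

```bash
python3 - <<'E'
from h import *
g=[(u,v) for v in range(165,262,1) for u in range(265,310)]
P=pts('w4.npz',g); K=P[(P[:,2]>.0675)&(P[:,2]<.08)][:,:2]
c=K.mean(0); d=np.linalg.svd(K-c,full_matrices=False)[2][0]; d*=np.sign(d[0])
print('strap deg (want 15)',np.degrees(np.arctan2(d[1],d[0])),len(K))
B=pts('w4.npz',[(329/1.42,302/1.42),(497/1.42,302/1.42)],.06); L=pts('w4.npz',[(332/1.42,256/1.42),(484/1.42,252/1.42)],.048)
e=np.array([np.cos(np.radians(105)),np.sin(np.radians(105))]);print(B[:,:2]@e,L[:,:2]@e, (B.mean(0)-L.mean(0))[:2]@e)
E
```

```text
strap deg (want 15) 15.696198862240026 2414
[-0.13704709 -0.24407009] [-0.13948963 -0.23696363] -0.0023319628183574113
```

```bash
python3 -c "
from cell import env
print(env.sign_off())"
```

```text
the job is handed in; nothing more can be done
None
```

The job is handed in: the handpiece lies in both V-blocks about 2 mm off centre along the barrel, and after I let go the strap measured within about 1° of square across it; I judged the pawl's catch from the picture only.

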